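# Store the wet sanding block between stack-and-nest trays

## Task

Put the wet sanding block away to dry between the two nested grey trays: lift the upper tray out and park it on the black board, and lay the block flat in the middle of the lower tray, lengthwise. Then take the upper tray again and stack it on the lower one turned end for end, so that it sits level on the lugs, clear of the block, instead of nesting. Leave the lower tray standing where it is, do not press on the block with the tray, and leave everything else alone.

Things in the scene. Friction and masses are not known exactly. Their poses are not given: they have to be found in the camera images.
- upper_tray_mid (a point): Upper tray (grey plastic, 188 x 68 x 47 mm, 200 g), its centre, 23.5 mm above its underside; x along it to its two-lug end, z up. Grip it across y at mid-length, by its rim band: 66 mm wide outside, 132 mm long, 13.5 to 26 mm above its underside. It starts nested in the lower tray, same way round, 16 mm higher, 2 mm play: only its band (29 to 42 mm over the table) shows above the lower rim.
- upper_tray: Upper tray, centre of its underside. Lifted straight up it comes free of the lower tray after about 35 mm. Turned half round over the lower tray, its flat floor rests on the three lug seats, 42.5 mm above the lower tray's underside, level; the same way round it would slip past the lugs and nest.
- upper_tray_twin_end (a point): Upper tray: middle of its two-lug end, 85 mm from its centre along +x, at the height of the lug seats.
- lower_tray_mid (a point): Lower tray, same shape and size as the upper, loose on the table: its centre, 23.5 mm above its underside; x along it to its two-lug end, z up. Inside 52 mm wide (61 mm above a step at 16 mm height), 115 mm long between low lips at the ends; floor 2.5 mm thick; side rims 26 mm high.
- lower_tray: Lower tray, centre of its underside. A bar crosses each end at x = +-94 mm, 47 mm up. Lugs reach inwards from it to x = +-64 mm: two at +x (y = 12 to 34 mm either side), one 26 mm wide in the middle at -x. Their seats are 42.5 mm up, with 4 mm high stops round them that leave 2.5 to 3 mm play. The floors have slots to match.
- sand_block_mid (a point): Black sanding block in wet paper, 42 x 61 x 36 mm (x, y, z; solid body 40 x 60 x 32 mm), 60 g, loose on the table at the right: its centre, 17 mm above its underside, z up. Gripped across its 60 mm length (y) and laid with it along the tray, there is room for fingers inside the tray.
- sand_block: The sanding block, centre of its underside.
- board: Flat black lacquered board, fixed on the table, 166 x 318 x 12 mm (x, y, z): centre of its underside; its face is 12 mm higher. Board and trays change places (left, right) from start to start.
- tape_roll: Bystander: loose roll of masking tape, 104 mm across, 25 mm high, lying flat; origin at the underside. Leave alone.
- tube: Bystander: loose red colour tube, 149 mm long, behind the work. Leave alone.
- bowl: Bystander: loose lacquer bowl, black outside and red inside, 114 mm across, behind the work. Leave alone.
- jar: Bystander: loose screw jar, 66 mm across, 82 mm high, behind the work. Leave alone.
Not all that is in view belongs to the job. Leave any blue or purple look-alike of the sand_block alone.

How it is judged:
On the way, in this order (a step that is already met when the one before it is completed fails the run):
1. the upper tray is out of the lower one and rests level on the black board, let go (contact force between upper_tray and board above 0.5 N and contact force between upper_tray and the fingers below 0.1 N and contact force between upper_tray and lower_tray below 0.1 N and angle between upper_tray_mid's own z axis and vertical below 0.1 rad and linear speed of upper_tray below 0.02 m/s), for 0.2 s.
2. the sanding block lies flat in the lower tray, let go, while the upper tray is still parked on the board (x of sand_block_mid in the frame of lower_tray_mid between -0.045 and 0.045 m and y of sand_block_mid in the frame of lower_tray_mid between -0.012 and 0.012 m and z of sand_block_mid in the frame of lower_tray_mid between -0.01 and 0.001 m and angle between sand_block_mid's own z axis and vertical below 0.1 rad and contact force between sand_block and the fingers below 0.1 N and contact force between upper_tray and board above 0.5 N), for 0.2 s.
3. the upper tray sits on the lower tray's lugs, turned end for end, let go (z of upper_tray_mid in the frame of lower_tray_mid between 0.0405 and 0.0445 m and x of upper_tray_mid in the frame of lower_tray_mid between -0.006 and 0.006 m and y of upper_tray_mid in the frame of lower_tray_mid between -0.006 and 0.006 m and angle between the x axis of upper_tray_mid and the x axis of lower_tray_mid, either way round below 0.09 rad and angle between the z axis of upper_tray_mid and the z axis of lower_tray_mid, either way round below 0.03 rad and x of upper_tray_twin_end in the frame of lower_tray_mid below -0.07 m and contact force between upper_tray and the fingers below 0.1 N and contact force between upper_tray and sand_block below 0.1 N), for 0.2 s.
At the end, for the whole second after the job is handed in: Upper tray 42.5 (+-2) mm above the lower, end for end, centred to 6 mm, parallel to 0.09 and level to 0.03 rad, not touching the block. Block flat on the lower tray's floor, within 45 mm of its middle lengthwise, 12 mm across. Lower tray upright. All let go, at rest (all of step 3 and x of sand_block_mid in the frame of lower_tray_mid between -0.045 and 0.045 m and y of sand_block_mid in the frame of lower_tray_mid between -0.012 and 0.012 m and z of sand_block_mid in the frame of lower_tray_mid between -0.01 and 0.001 m and angle between sand_block_mid's own z axis and vertical below 0.1 rad and contact force between sand_block and the fingers below 0.1 N and linear speed of each of upper_tray, sand_block, lower_tray below 0.02 m/s and angle between lower_tray_mid's own z axis and vertical below 0.05 rad).
It fails at once if the lower tray is shoved more than 40 mm from its place or lifted (distance of lower_tray_mid from where it was at the start of the episode above 0.04 m or height (world z) of lower_tray above 0.02 m).
It fails at once if the upper tray presses on the sanding block with more than 4 N (contact force between upper_tray and sand_block above 4 N).
It fails at once if a bystander (tape roll, tube, bowl, jar) is moved more than 30 mm (distance of any of tape_roll, tube, bowl, jar from where it was at the start of the episode above 0.03 m).
It also fails if it takes over 72 s, if anything falls off the work surface, if the arm or the gripper's body presses on something with over 40 N, if the wrist force passes 120 N, or if a joint passes its speed limit or range.

## Robot

A 7-joint arm with a two-finger parallel gripper is mounted at the origin on a cart in front of the work surface, level with it; the furniture and walls round the work are solid. World frame = base frame: x ahead of the robot, y to its left, z up, the work surface at z = 0. Lengths are in m, angles in rad, forces in N, time in s.
With the tool pointing down it reaches from about 0.425 to 0.925 m from the base axis. Payload 6.8 kg.
Tool frame: the origin (TCP) lies at the very end of the fingers, on their centre line; the grasp point (between the pads) lies 19 mm behind it; z points along the fingers, y is the line along which they close (so a half turn about z gives the same grasp; the last joint's range is limited). The gripper opens to 85 mm and grips with 20 to 120 N. Pads are 22 mm wide; open, the fingers measure 114 mm over their backs; the gripper's body (76 mm by 85 mm) begins 54 mm behind the grasp point. The pads swing forward as they close: fully open they stand 13 mm farther back than shut.
Start: joints at [1.032, 0.477, 0.022, 1.555, -0.011, 1.109, -0.083], TCP at [0.282, -0.613, 0.231] pointing down, gripper open.
Joint ranges: [-2.96, 2.96], [-0.34, 2.1], [-1.41, 1.46], [0.24, 2.44], [-1.37, 4.51], [0.17, 1.92], [-2.96, 2.96]. Speed limits (rad/s): [2.39, 2.39, 3.14, 3.14, 3.14, 3.14, 3.14].

## Interface

Orientations are given as a rotation vector (axis times angle).
In Python, from rig import arm, eyes, models gives the robot as it stands. The module is installed in compiled form; this text tells all that it offers.
- The arm moves only by the shell command python3 -m creep 'ROWS' [FORCE]. ROWS is a JSON object of lists of equal length, an entry for each row: "dp": the shift along the tool's x, y, z scaled (see below), a list of three; "twist": the turn, a rotation vector about the tool's x, y, z scaled (see below), a list of three; "fingers": the closure in counts, from 0 (fully open) to 255 (shut). A call has 1 to 12 rows; each row shifts and turns the commanded pose from where the row before left it, along the tool's axes as they then stand; what a row does not reach is not made up. The controller multiplies each number of a shift by 0.025 m and each number of a turn by 360 degrees. A row lasts 1/12 s, in which the tool goes at most 41.7 mm and 7.16 degrees, less where a joint would pass 70% of its speed; a pose out of reach is approached as far as the arm can. A call with a number of a shift or a turn outside -1 to 1 is refused whole. A call with a gripper value outside its range is refused whole. The fingers move at their own pace and stop on an object; FORCE is the grip in N (left out, the last holds). Time passes only in rows, so rows that do not move let the fingers close. It gives the time, the measured TCP pose, the force, the opening and the grip force at its end, in the units of the state.
- arm.get_obs(): the state, without advancing time (a new reading comes with each control period).
- eyes.camera(name): name is "side" or "top"; returns (picture, depth): 400x640x3 uint8, red, green, blue; 400x640 float32, m along the optical axis (not along the pixel's ray), 0 where there is no reading.
- eyes.camera_info(name): a dict with "K" (3x3 intrinsics, pixels), "k1" (the pictures are not rectified: a ray, as slopes to the right and down, at radius r is drawn at 1 + k1 r^2 times it, then the intrinsics apply), "R" (3x3) and "t" (3): a world point X has camera coordinates R X + t. Camera axes: x right, y down, z forward; pixel columns grow to the right and rows downward; lengths in m; the calibration is good to about 2 mm. A picture is of the moment at which its call begins. camera_info takes no time and is no camera call.
- arm.hand_in(): hands the job in; it is judged then, once.
Trained networks look in the newest picture that a camera, given by its name, has taken for a name from the list of things; names that differ only in an ending like _2 or _b are one class to them, and where a whole thing is asked for, a point or a joint stands for the part that bears it (a point fixed in the world has none). Each returns a list of dicts, best first, with "confidence" (0 to 1); they miss things now and then, are a little off and sometimes report something else, mostly with a low value. They report only what shows in the picture. A call takes as long as a camera call. They do not tell look-alikes from the thing itself.
- models.regions_of(query, camera): "mask" (400x640 bool, what is visible of it) and "bbox" ([left, top, right, bottom] in pixels, round what is visible of it).
- models.pinpoint(query, camera): "pixel" ([row, column] in pixels: a listed point, or the origin of a listed thing).
The state is a dict: "t": time; "joint_positions": joint angles; "joint_vel": joint speeds; "effort": joint torques, N m; "ee_pos": TCP position; "orientation": TCP orientation; "wrist_force": force on the tool from outside, world axes, zero at the start; "moment": the same for the moment, N m; "opening": finger opening in m; "grasp_force": force on a finger pad.
Only numpy, scipy, OpenCV 4.12 (cv2) and the standard library are available. Lean on these libraries where they do the work, as an engineer would, in place of code of your own. Each camera call takes 0.05 s, during which the arm holds its last target. There are 200 camera calls.

## Working session

There is one attempt and no reset: what is moved stays moved. The work goes in short steps, Python scripts to look and compute and a shell command to move; the robot and the scene stay as the last step left them, time stands still between calls to the robot, and variables do not carry over. Pictures are saved under pics/ and viewed, at most 10 in all, crops included, and the job is handed in when it is done.

```bash
mkdir -p pics
cat > h.py <<'E'
import numpy as np, cv2
from scipy.spatial.transform import Rotation as Ro
from rig import arm, eyes, models
def pts(name,depth):
    c=eyes.camera_info(name);K=np.array(c["K"]);R=np.array(c["R"]);t=np.array(c["t"])
    v,u=np.mgrid[0:400,0:640].astype(float)
    n=cv2.undistortPoints(np.stack([u.ravel(),v.ravel()],1)[:,None],K,np.array([c["k1"],0,0,0.])).reshape(400,640,2)
    P=np.dstack([n*depth[...,None],depth]); return (P-t)@R
def proj(name,X):
    c=eyes.camera_info(name);R=np.array(c["R"]);t=np.array(c["t"])
    return cv2.projectPoints(np.array(X,float).reshape(-1,1,3),cv2.Rodrigues(R)[0],t,np.array(c["K"]),np.array([c["k1"],0,0,0.]))[0][:,0]
E
python3 - <<'E'
from h import *
s=arm.get_obs(); print(s)
for n in("top","side"):
    im,d=eyes.camera(n); P=pts(n,d); cv2.imwrite(f"pics/{n}0.png",im[...,::-1]); np.save(f"{n}0.npy",P)
    c=eyes.camera_info(n); print(n,c["k1"],-np.array(c["R"]).T@c["t"])
    for q in("upper_tray_mid","lower_tray_mid","upper_tray_twin_end","sand_block_mid","board"):
        for r in models.pinpoint(q,n)[:3]:
            y,x=[int(round(a)) for a in r["pixel"]]; print(q,[y,x],round(r["confidence"],2),P[min(y,399),min(x,639)].round(3))
E
```

```text
{'t': 0.0, 'joint_positions': array([ 1.03188854,  0.477811  ,  0.02232394,  1.55645426, -0.01150394,
        1.1093154 , -0.08309308]), 'joint_vel': array([-0.0003996 ,  0.00105803, -0.00106064,  0.00088987,  0.00051331,
        0.001476  , -0.0003805 ]), 'effort': array([-7.40963460e-04, -5.96448898e+01,  1.60732336e+00, -2.81195551e+01,
        1.23590036e-02,  9.44252126e-03, -1.81846858e-06]), 'ee_pos': array([ 0.28162824, -0.61278057,  0.23031693]), 'orientation': array([-3.06723298e+00, -6.71171193e-01,  8.19321185e-04]), 'wrist_force': array([0.54562044, 0.43671939, 0.11691419]), 'moment': array([ 0.0093438 , -0.0062903 ,  0.03948653]), 'grasp_force': 0.0, 'opening': 0.08576869663685792}
top -0.07153540746993552 [ 0.3496352  -0.09162755  1.31198553]
upper_tray_mid [239, 304] 0.77 [ 0.546 -0.065  0.015]
upper_tray_twin_end [216, 284] 0.81 [ 0.606 -0.014  0.042]
upper_tray_twin_end [249, 188] 0.64 [0.529 0.248 0.013]
sand_block_mid [274, 407] 0.86 [ 0.443 -0.332  0.03 ]
sand_block_mid [236, 424] 0.84 [ 0.542 -0.384  0.033]
sand_block_mid [261, 462] 0.73 [ 0.472 -0.481  0.03 ]
board [251, 186] 0.84 [0.523 0.253 0.012]
side 0.006240301057742064 [0.42052484 0.8326652  0.93170945]
upper_tray_mid [211, 342] 0.72 [ 0.546 -0.106  0.016]
lower_tray_mid [219, 342] 0.61 [ 0.54  -0.067  0.018]
lower_tray_mid [163, 354] 0.56 [ 0.539 -0.367  0.025]
upper_tray_twin_end [220, 317] 0.96 [ 0.611 -0.006  0.062]
upper_tray_twin_end [162, 314] 0.41 [ 0.692 -0.348  0.025]
sand_block_mid [161, 355] 0.75 [ 0.536 -0.366  0.036]
sand_block_mid [175, 379] 0.5 [ 0.439 -0.302  0.031]
board [306, 328] 0.97 [0.529 0.258 0.01 ]
```

View pics/top0.png

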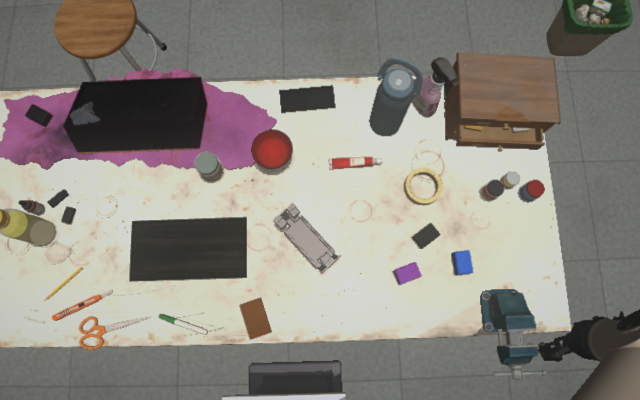

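Run:
```python
import cv2
a=cv2.imread('pics/top0.png')[185:305,235:495]
cv2.imwrite('pics/crop.png',cv2.resize(a,None,fx=3,fy=3,interpolation=2))
```

```text
(no output)
```

View pics/crop.png

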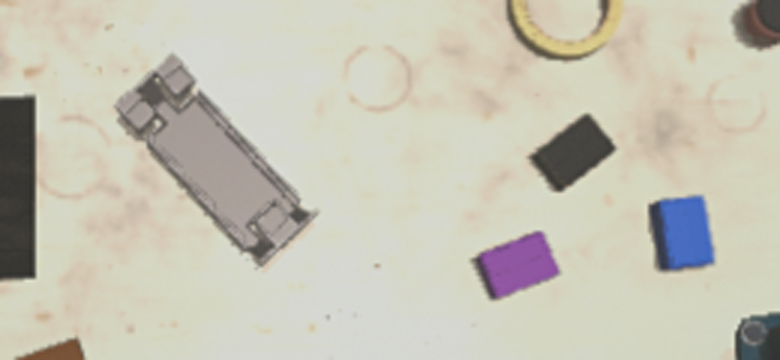

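View pics/side0.png

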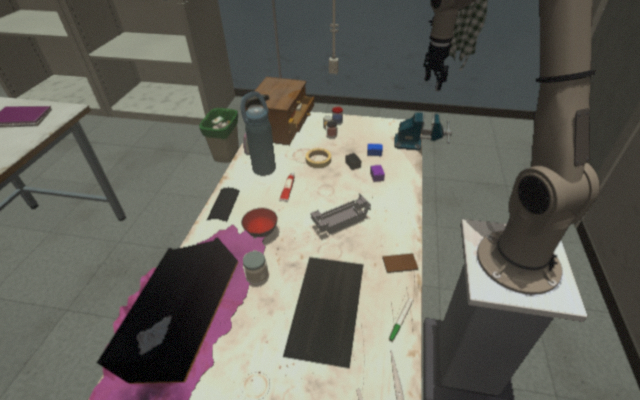

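Top view: the nested trays are centred near row 238, col 307, with the two-lug end at upper left (216, 287). There are three candidates for the block: black (236, 426), purple (273, 407) and blue (262, 462). Only the black one fits the description; the crop confirms it. The small black things at the far left are not on the right-hand side. The board is at (250, 188).

Run:
```python
from h import *
for n in("top","side"):
    P=np.load(f"{n}0.npy")
    def rect(lo,hi,zlo,zhi,tag):
        m=(P[...,0]>lo[0])&(P[...,0]<hi[0])&(P[...,1]>lo[1])&(P[...,1]<hi[1])&(P[...,2]>zlo)&(P[...,2]<zhi)
        Q=P[m]; r=cv2.minAreaRect(Q[:,:2].astype(np.float32)); b=cv2.boxPoints(r)
        print(n,tag,m.sum(),np.round(r[0],4),np.round(r[1],4),round(r[2],1),'zmed',np.median(Q[:,2]).round(4),'z95',np.percentile(Q[:,2],[5,95]).round(3))
    rect((.44,-.19),(.68,.06),.015,.09,'tray')
    rect((.44,-.19),(.68,.06),.033,.09,'tray high')
    rect((.44,-.19),(.68,.06),.055,.09,'tray bars')
    rect((.49,-.44),(.6,-.32),.012,.06,'block')
    rect((.49,-.44),(.6,-.32),.025,.06,'blocktop')
    rect((.40,.08),(.65,.44),.006,.02,'board')
    rect((.60,-.45),(.75,-.30),.006,.06,'tape')
    rect((.40,-.38),(.49,-.28),.012,.06,'purple')
```

```text
top tray 1650 [ 0.5445 -0.0721] [0.1885 0.0676] 40.7 zmed 0.0257 z95 [0.016 0.062]
top tray high 622 [ 0.5445 -0.0721] [0.1885 0.0676] 40.7 zmed 0.0567 z95 [0.034 0.064]
top tray bars 346 [ 0.5441 -0.0718] [0.1883 0.0677] 40.3 zmed 0.0604 z95 [0.056 0.065]
top block 370 [ 0.5456 -0.3913] [0.0421 0.0623] 34.3 zmed 0.0324 z95 [0.025 0.037]
top blocktop 352 [ 0.5456 -0.3913] [0.0421 0.0623] 34.3 zmed 0.0326 z95 [0.028 0.037]
top board 5996 [0.52   0.2626] [0.2374 0.3448] 1.5 zmed 0.0111 z95 [0.007 0.016]
top tape 627 [ 0.6759 -0.3742] [0.1438 0.1473] 1.2 zmed 0.0227 z95 [0.007 0.028]
top purple 374 [ 0.4467 -0.3335] [0.0417 0.0619] 19.3 zmed 0.0328 z95 [0.027 0.037]
side tray 1123 [ 0.5463 -0.0717] [0.1904 0.074 ] 40.7 zmed 0.0336 z95 [0.017 0.063]
side tray high 569 [ 0.5463 -0.0717] [0.1904 0.074 ] 40.7 zmed 0.0453 z95 [0.034 0.064]
side tray bars 220 [ 0.5452 -0.0702] [0.1894 0.0708] 40.1 zmed 0.0608 z95 [0.056 0.065]
side block 166 [ 0.5467 -0.3903] [0.0452 0.0648] 34.0 zmed 0.0323 z95 [0.015 0.037]
side blocktop 126 [ 0.5463 -0.3902] [0.0443 0.0642] 36.0 zmed 0.0336 z95 [0.027 0.037]
side board 5533 [0.509  0.2534] [0.3178 0.2156] 89.7 zmed 0.0114 z95 [0.007 0.015]
side tape 315 [ 0.6835 -0.3967] [0.1406 0.1111] 73.3 zmed 0.0213 z95 [0.007 0.027]
side purple 176 [ 0.449  -0.3317] [0.0425 0.0658] 21.1 zmed 0.0327 z95 [0.014 0.037]
```

```bash
cat > goal.py <<'E'
# usage: goal.py x y z yaw(deg of tool x) : remaining shift after turning (tool units) and turn
import sys; from h import *
x,y,z,w=map(float,sys.argv[1:5]); s=arm.get_obs()
Rc=Ro.from_rotvec(s["orientation"]); Rg=Ro.from_euler('z',w,degrees=True)*Ro.from_rotvec([np.pi,0,0])
d=np.array([x,y,z])-s["ee_pos"]; X=Rc.as_matrix()[:,0]
rv=(Rc.inv()*Rg).as_rotvec()
print('t',round(s["t"],2),'tcp',s["ee_pos"].round(4),'yaw',np.degrees(np.arctan2(X[1],X[0])).round(2),'q7',s["joint_positions"][6].round(2),'F',np.round(s["wrist_force"],1),'op',round(s["opening"],4),'gf',round(s["grasp_force"],1))
print('twist total units',(rv/2/np.pi).round(4),'| shift before turn',(Rc.inv().apply(d)/.025).round(3),'| after turn',(Rg.inv().apply(d)/.025).round(3))
E
python3 goal.py .545 -.0715 .15 40.5
```

```text
t 0.6 tcp [ 0.2819 -0.6133  0.2313] yaw 24.68 q7 -0.08 F [ 0.5 -0.8 -0. ] op 0.0854 gf 0.0
twist total units [ 0.     -0.     -0.0439] | shift before turn [ 18.612 -15.299   3.254] | after turn [22.078 -9.646  3.253]
```

```bash
python3 -m creep '{"dp":[[0,0,0],[0,0,0],[0,0,0],[1,-0.44,0],[1,-0.44,0],[1,-0.44,0],[1,-0.44,0],[1,-0.44,0],[1,-0.44,0],[1,-0.44,0],[1,-0.44,0],[1,-0.44,0]],"twist":[[0,0,-0.0146],[0,0,-0.0146],[0,0,-0.0147],[0,0,0],[0,0,0],[0,0,0],[0,0,0],[0,0,0],[0,0,0],[0,0,0],[0,0,0],[0,0,0]],"fingers":[0,0,0,0,0,0,0,0,0,0,0,0]}' 40; python3 goal.py .545 -.0715 .15 40.5
```

```text
t: 1.6
ee_pos: [0.3891, -0.3908, 0.2315]
orientation: [2.947, 1.087, 0.0]
wrist_force: [-0.0, 0.1, -0.3]
opening: 0.0856
grasp_force: 0.0
t 1.6 tcp [ 0.3891 -0.3908  0.2315] yaw 40.48 q7 -0.23 F [-0.   0.1 -0.3] op 0.0856 gf 0.0
twist total units [ 0.0001  0.     -0.0001] | shift before turn [13.033 -5.669  3.259] | after turn [13.035 -5.663  3.262]
```

```bash
python3 -m creep '{"dp":[[1,-0.44,0],[1,-0.44,0],[1,-0.44,0],[1,-0.44,0],[1,-0.44,0],[1,-0.44,0],[1,-0.44,0],[1,-0.44,0.25],[1,-0.44,0.5],[1,-0.44,0.5],[1,-0.44,0.5],[1,-0.44,0.5]],"twist":[[0,0,0],[0,0,0],[0,0,0],[0,0,0],[0,0,0],[0,0,0],[0,0,0],[0,0,0],[0,0,0],[0,0,0],[0,0,0],[0,0,0]],"fingers":[0,0,0,0,0,0,0,0,0,0,0,0]}' 40; python3 goal.py .545 -.0715 .1 40.5
```

```text
t: 2.6
ee_pos: [0.5318, -0.0957, 0.1748]
orientation: [2.947, 1.086, 0.001]
wrist_force: [-0.1, -0.5, 0.9]
opening: 0.0852
grasp_force: 0.0
t 2.6 tcp [ 0.5318 -0.0957  0.1748] yaw 40.47 q7 -0.92 F [-0.1 -0.5  0.9] op 0.0852 gf 0.0
twist total units [ 0.0001 -0.0001 -0.0001] | shift before turn [ 1.029 -0.394  2.992] | after turn [ 1.03  -0.392  2.992]
```

```bash
python3 -m creep '{"dp":[[0.5,-0.2,0.75],[0.5,-0.2,0.75],[0,0,0.75],[0,0,0.75],[0,0,0]],"twist":[[0,0,0],[0,0,0],[0,0,0],[0,0,0],[0,0,0]],"fingers":[0,0,0,0,0]}' 40
python3 - <<'E'
from h import *
im,d=eyes.camera("side");P=pts("side",d)
s=arm.get_obs();R=Ro.from_rotvec(s["orientation"]);L=R.inv().apply((P-s["ee_pos"]).reshape(-1,3)).reshape(P.shape)
m=(abs(L[...,0])<.02)&(abs(L[...,1])<.07)&(L[...,2]>-.06)&(L[...,2]<.02)
for sg in(1,-1):
    k=m&(L[...,1]*sg>.03); print(k.sum(),'deepest tip in tool z', np.sort(L[k][:,2])[-8:].round(4), 'y',np.percentile(L[k][:,1],[2,50,98]).round(4),'x',np.percentile(L[k][:,0],[2,98]).round(4))
print(s["ee_pos"])
a=im[140:260,250:410,::-1]; cv2.imwrite("pics/s1.png",cv2.resize(a,None,fx=4,fy=4,interpolation=2))
E
```

```text
t: 3.02
ee_pos: [0.5414, -0.0726, 0.0969]
orientation: [-2.945, -1.087, 0.008]
wrist_force: [-0.5, -0.8, -0.0]
opening: 0.0854
grasp_force: 0.0
74 deepest tip in tool z [-0.0191 -0.019  -0.0166 -0.0154 -0.0148 -0.0141 -0.0124 -0.0117] y [0.0399 0.0434 0.0612] x [-0.0116  0.0111]
61 deepest tip in tool z [-0.0206 -0.0205 -0.0203 -0.0202 -0.019  -0.0177 -0.0157 -0.014 ] y [-0.0579 -0.0522 -0.0425] x [-0.0085  0.0118]
[ 0.54237977 -0.07284809  0.09865129]
```

View pics/s1.png

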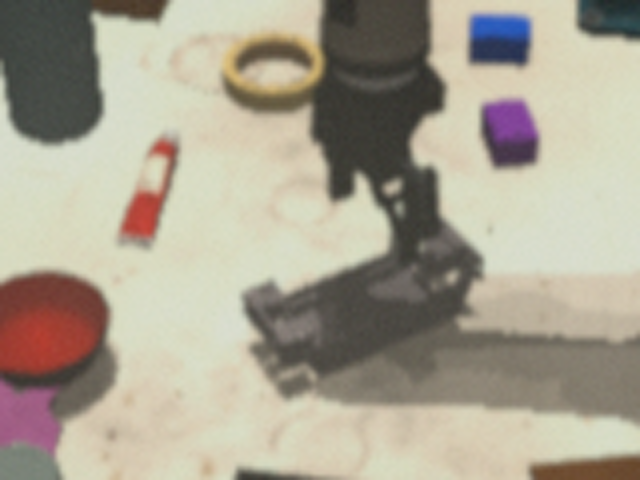

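```bash
python3 goal.py .545 -.0715 .0245 40.5
```

```text
t 3.07 tcp [ 0.5424 -0.0728  0.0987] yaw 40.5 q7 -1.01 F [-0.3 -1.   0.2] op 0.0852 gf 0.0
twist total units [-0.0004  0.0004 -0.    ] | shift before turn [0.123 0.035 2.966] | after turn [0.115 0.027 2.966]
```

The open fingertips are about 13 mm above the TCP, as expected. Descending, gripping, lifting.

```bash
python3 -m creep '{"dp":[[0.12,0.03,0.75],[0,0,0.75],[0,0,0.75],[0,0,0.5],[0,0,0.22],[0,0,0],[0,0,0],[0,0,0],[0,0,0],[0,0,0],[0,0,0],[0,0,0]],"twist":[[0,0,0],[0,0,0],[0,0,0],[0,0,0],[0,0,0],[0,0,0],[0,0,0],[0,0,0],[0,0,0],[0,0,0],[0,0,0],[0,0,0]],"fingers":[0,0,0,0,0,0,255,255,255,255,255,255]}' 40; python3 goal.py .545 -.0715 .0245 40.5
```

```text
t: 4.07
ee_pos: [0.5473, -0.0716, 0.0273]
orientation: [2.947, 1.087, 0.003]
wrist_force: [-1.6, 1.1, 6.2]
opening: 0.065
grasp_force: 44.5
t 4.07 tcp [ 0.5473 -0.0716  0.0273] yaw 40.48 q7 -1.06 F [-1.6  1.1  6.2] op 0.065 gf 44.5
twist total units [ 0.0002 -0.0002 -0.0001] | shift before turn [-0.069 -0.064  0.114] | after turn [-0.069 -0.063  0.114]
```

```bash
python3 -m creep '{"dp":[[0,0,-0.2],[0,0,-0.3],[0,0,-0.4],[0,0,-0.4],[0,0,-0.4],[0,0,-0.4],[0,0,-0.6],[0,0,-0.6],[0,0,-0.6],[0,0,0]],"twist":[[0,0,0],[0,0,0],[0,0,0],[0,0,0],[0,0,0],[0,0,0],[0,0,0],[0,0,0],[0,0,0],[0,0,0]],"fingers":[255,255,255,255,255,255,255,255,255,255]}' 40
python3 - <<'E'
from h import *
im,d=eyes.camera("side");P=pts("side",d)
cv2.imwrite("pics/s2.png",cv2.resize(im[120:260,240:420,::-1],None,fx=4,fy=4,interpolation=2))
E
python3 goal.py .52 .25 .12 90
```

```text
t: 4.9
ee_pos: [0.5486, -0.0716, 0.1269]
orientation: [2.945, 1.086, 0.008]
wrist_force: [0.6, -0.7, -2.3]
opening: 0.0643
grasp_force: 45.7
t 4.95 tcp [ 0.5479 -0.0717  0.1253] yaw 40.48 q7 -1.0 F [-0.7  0.2 -2.7] op 0.0647 gf 45.7
twist total units [ 0.0006 -0.0002 -0.1376] | shift before turn [  7.504 -10.511   0.202] | after turn [12.866 -1.114  0.211]
```

View pics/s2.png

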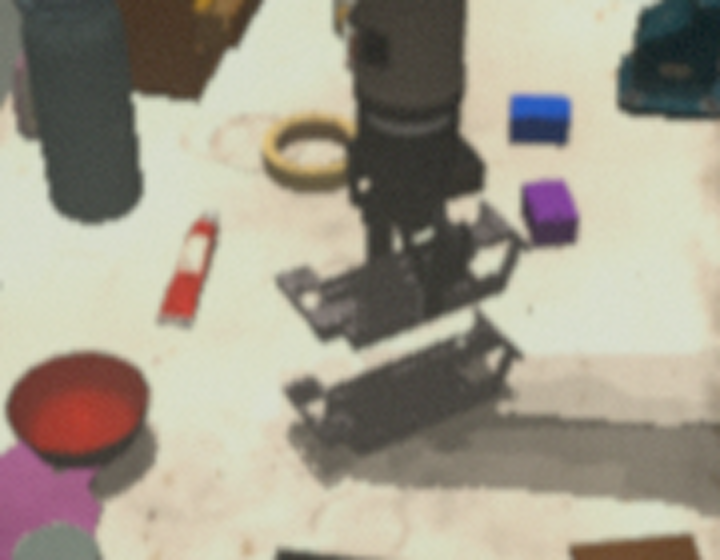

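Top (upper) tray is held level and free; lower stays in place. Turning and carrying to the board.

```bash
python3 -m creep '{"dp":[[0,0,0],[0,0,0],[0,0,0],[0,0,0],[0,0,0],[0,0,0],[0,0,0],[0,0,0],[0.5,0,0],[1,-0.1,0],[1,-0.1,0],[1,-0.1,0]],"twist":[[0,0,-0.0172],[0,0,-0.0172],[0,0,-0.0172],[0,0,-0.0172],[0,0,-0.0172],[0,0,-0.0172],[0,0,-0.0172],[0,0,-0.0172],[0,0,0],[0,0,0],[0,0,0],[0,0,0]],"fingers":[255,255,255,255,255,255,255,255,255,255,255,255]}' 40; python3 -m creep '{"dp":[[1,-0.1,0],[1,-0.1,0],[1,-0.1,0],[1,-0.1,0],[1,-0.1,0],[1,-0.1,0],[1,-0.1,0],[1,-0.1,0],[1,0,0],[0.4,0,0],[0,0,0],[0,0,0]],"twist":[[0,0,0],[0,0,0],[0,0,0],[0,0,0],[0,0,0],[0,0,0],[0,0,0],[0,0,0],[0,0,0],[0,0,0],[0,0,0],[0,0,0]],"fingers":[255,255,255,255,255,255,255,255,255,255,255,255]}' 40; python3 goal.py .52 .25 .025 90
python3 - <<'E'
from h import *
im,d=eyes.camera("side");P=pts("side",d);s=arm.get_obs();D=P-s["ee_pos"]
m=(abs(D[...,0])<.05)&(abs(D[...,1])<.11)&(D[...,2]>-.04)&(D[...,2]<.04)
Q=P[m]; print(m.sum(),cv2.minAreaRect(Q[:,:2].astype(np.float32)),np.percentile(Q[:,2],[1,5,50,95,99]).round(4))
E
```

```text
t: 5.95
ee_pos: [0.5382, 0.0177, 0.1227]
orientation: [-2.225, -2.216, 0.0]
wrist_force: [0.2, 0.4, -3.4]
opening: 0.0646
grasp_force: 45.7
t: 6.95
ee_pos: [0.5182, 0.2511, 0.1227]
orientation: [-2.221, -2.221, 0.002]
wrist_force: [-0.5, 0.0, -2.9]
opening: 0.0646
grasp_force: 45.7
t 6.95 tcp [0.5182 0.2511 0.1227] yaw 90.01 q7 -0.85 F [-0.5  0.  -2.9] op 0.0646 gf 45.7
twist total units [-0.0002  0.0001  0.    ] | shift before turn [-0.041  0.077  3.91 ] | after turn [-0.045  0.074  3.91 ]
1242 ((0.5175443887710571, 0.2557539939880371), (0.091651052236557, 0.18727107346057892), 7.705533981323242) [0.1114 0.1123 0.1165 0.1584 0.1604]
```

```bash
python3 -m creep '{"dp":[[0,0,0.7],[0,0,0.7],[0,0,0.7],[0,0,0.7],[0,0,0.5],[0,0,0.3],[0,0,0.1],[0,0,0.1],[0,0,0.05],[0,0,0]],"twist":[[0,0,0],[0,0,0],[0,0,0],[0,0,0],[0,0,0],[0,0,0],[0,0,0],[0,0,0],[0,0,0],[0,0,0]],"fingers":[255,255,255,255,255,255,255,255,255,255]}' 40; python3 goal.py .52 .25 .0233 90
```

```text
t: 7.83
ee_pos: [0.5193, 0.2511, 0.0276]
orientation: [2.221, 2.221, 0.001]
wrist_force: [0.3, 0.0, -2.6]
opening: 0.0649
grasp_force: 45.6
t 7.83 tcp [0.5193 0.2511 0.0276] yaw 90.01 q7 -0.93 F [ 0.3  0.  -2.6] op 0.0649 gf 45.6
twist total units [ 0.0001 -0.0001  0.    ] | shift before turn [-0.044  0.028  0.171] | after turn [-0.044  0.028  0.171]
```

```bash
python3 -m creep '{"dp":[[0,0,0.06],[0,0,0.06],[0,0,0.05],[0,0,0],[0,0,0]],"twist":[[0,0,0],[0,0,0],[0,0,0],[0,0,0],[0,0,0]],"fingers":[255,255,255,255,255]}' 40; python3 goal.py .52 .25 .0233 90
```

```text
t: 8.25
ee_pos: [0.5192, 0.2511, 0.0239]
orientation: [2.221, 2.221, 0.001]
wrist_force: [-1.8, -1.4, 6.5]
opening: 0.0646
grasp_force: 46.6
t 8.25 tcp [0.5192 0.2511 0.0239] yaw 90.02 q7 -0.93 F [-1.8 -1.4  6.5] op 0.0646 gf 46.6
twist total units [0.0002 0.     0.    ] | shift before turn [-0.044  0.031  0.024] | after turn [-0.044  0.031  0.024]
```

Touchdown at TCP z = 0.024. Releasing and rising.

```bash
python3 -m creep '{"dp":[[0,0,0],[0,0,0],[0,0,0],[0,0,0],[0,0,0],[0,0,-0.5],[0,0,-1],[0,0,-1],[0,0,-1],[0,0,-1],[0,0,-1],[0,0,-0.5]],"twist":[[0,0,0],[0,0,0],[0,0,0],[0,0,0],[0,0,0],[0,0,0],[0,0,0],[0,0,0],[0,0,0],[0,0,0],[0,0,0],[0,0,0]],"fingers":[0,0,0,0,0,0,0,0,0,0,0,0]}' 40; python3 goal.py .5460 -.391 .16 34.5
python3 - <<'E'
from h import *
P=pts("side",eyes.camera("side")[1])
m=(P[...,0]>.43)&(P[...,0]<.62)&(P[...,1]>.13)&(P[...,1]<.37)&(P[...,2]>.025)&(P[...,2]<.085)
Q=P[m]; print(m.sum(),cv2.minAreaRect(Q[:,:2].astype(np.float32)),np.percentile(Q[:,2],[50,95,99]))
E
```

```text
t: 9.25
ee_pos: [0.52, 0.2519, 0.1768]
orientation: [2.22, 2.221, 0.007]
wrist_force: [-0.2, -0.5, -0.3]
opening: 0.0856
grasp_force: 0.0
t 9.25 tcp [0.52   0.2519 0.1768] yaw 90.03 q7 -0.81 F [-0.2 -0.5 -0.3] op 0.0856 gf 0.0
twist total units [ 0.0004 -0.0006  0.1543] | shift before turn [-25.718   1.024   0.622] | after turn [-13.707  21.783   0.672]
730 ((0.5187433958053589, 0.25048553943634033), (0.19334398210048676, 0.06792440265417099), 89.8698959350586) [0.05167017 0.06001009 0.06128089]
```

```bash
python3 -m creep '{"dp":[[0,0,0],[0,0,0],[0,0,0],[0,0,0],[0,0,0],[0,0,0],[0,0,0],[0,0,0],[0,0,0],[-0.5,0.8,0],[-0.62,1,0],[-0.62,1,0]],"twist":[[0,0,0.0171],[0,0,0.0171],[0,0,0.0172],[0,0,0.0172],[0,0,0.0171],[0,0,0.0171],[0,0,0.0171],[0,0,0.0172],[0,0,0.0172],[0,0,0],[0,0,0],[0,0,0]],"fingers":[0,0,0,0,0,0,0,0,0,0,0,0]}' 40; python3 -m creep '{"dp":[[-0.62,1,0],[-0.62,1,0],[-0.62,1,0],[-0.62,1,0],[-0.62,1,0],[-0.62,1,0],[-0.62,1,0],[-0.62,1,0],[-0.62,1,0],[-0.62,1,0],[-0.62,1,0],[-0.62,1,0]],"twist":[[0,0,0],[0,0,0],[0,0,0],[0,0,0],[0,0,0],[0,0,0],[0,0,0],[0,0,0],[0,0,0],[0,0,0],[0,0,0],[0,0,0]],"fingers":[0,0,0,0,0,0,0,0,0,0,0,0]}' 40; python3 goal.py .5460 -.391 .07 34.5
```

```text
t: 10.3
ee_pos: [0.5219, 0.1683, 0.172]
orientation: [-2.999, -0.934, 0.002]
wrist_force: [0.6, -0.2, 0.3]
opening: 0.0852
grasp_force: 0.0
t: 11.3
ee_pos: [0.5384, -0.1853, 0.1721]
orientation: [-3.0, -0.931, 0.002]
wrist_force: [0.4, 0.4, 0.2]
opening: 0.0849
grasp_force: 0.0
t 11.3 tcp [ 0.5384 -0.1853  0.1721] yaw 34.48 q7 -0.84 F [0.4 0.4 0.2] op 0.0849 gf 0.0
twist total units [-0.0001  0.0001 -0.0001] | shift before turn [-4.403  6.957  4.08 ] | after turn [-4.409  6.952  4.082]
```

```bash
python3 -m creep '{"dp":[[-0.62,1,0],[-0.62,1,0],[-0.62,1,0],[-0.62,1,0],[-0.62,1,0],[-0.62,1,0.7],[-0.5,0.7,0.7],[0,0,0.7],[0,0,0.7],[0,0,0.7],[0,0,0.5],[0,0,0]],"twist":[[0,0,0],[0,0,0],[0,0,0],[0,0,0],[0,0,0],[0,0,0],[0,0,0],[0,0,0],[0,0,0],[0,0,0],[0,0,0],[0,0,0]],"fingers":[0,0,0,0,0,0,0,0,0,0,0,0]}' 40; python3 goal.py .5460 -.391 .006 34.5
```

```text
t: 12.3
ee_pos: [0.5447, -0.3804, 0.069]
orientation: [-2.996, -0.93, 0.007]
wrist_force: [-0.7, -0.3, -0.5]
opening: 0.0855
grasp_force: 0.0
t 12.3 tcp [ 0.5447 -0.3804  0.069 ] yaw 34.49 q7 -0.55 F [-0.7 -0.3 -0.5] op 0.0855 gf 0.0
twist total units [-0.0009  0.0004 -0.    ] | shift before turn [-0.192  0.393  2.52 ] | after turn [-0.198  0.379  2.521]
```

```bash
python3 -m creep '{"dp":[[-0.1,0.2,0],[-0.1,0.18,0],[0,0,0.5],[0,0,0.6],[0,0,0.6],[0,0,0.4],[0,0,0.3],[0,0,0]],"twist":[[0,0,0],[0,0,0],[0,0,0],[0,0,0],[0,0,0],[0,0,0],[0,0,0],[0,0,0]],"fingers":[0,0,0,0,0,0,0,0]}' 40; python3 goal.py .5460 -.391 .006 34.5
```

```text
t: 12.97
ee_pos: [0.5468, -0.3913, 0.0101]
orientation: [-2.997, -0.931, 0.004]
wrist_force: [-0.3, -0.3, 0.3]
opening: 0.0852
grasp_force: 0.0
t 12.97 tcp [ 0.5468 -0.3913  0.0101] yaw 34.5 q7 -0.54 F [-0.3 -0.3  0.3] op 0.0852 gf 0.0
twist total units [-0.0006  0.0002 -0.    ] | shift before turn [-0.019 -0.027  0.162] | after turn [-0.02  -0.028  0.162]
```

```bash
python3 -m creep '{"dp":[[0,0,0.1],[0,0,0],[0,0,0],[0,0,0],[0,0,0],[0,0,0],[0,0,0],[0,0,-0.3],[0,0,-0.7],[0,0,-1],[0,0,-1],[0,0,-1]],"twist":[[0,0,0],[0,0,0],[0,0,0],[0,0,0],[0,0,0],[0,0,0],[0,0,0],[0,0,0],[0,0,0],[0,0,0],[0,0,0],[0,0,0]],"fingers":[0,0,255,255,255,255,255,255,255,255,255,255]}' 35; python3 -m creep '{"dp":[[0,0,-0.6],[0,0,0],[0,0,0]],"twist":[[0,0,0],[0,0,0],[0,0,0]],"fingers":[255,255,255]}' 35; python3 goal.py .545 -.0715 .12 130.5
python3 - <<'E'
from h import *
# lower tray pose now + held block, both cameras
for n in("top","side"):
    P=pts(n,eyes.camera(n)[1])
    m=(P[...,0]>.44)&(P[...,0]<.68)&(P[...,1]>-.19)&(P[...,1]<.06)&(P[...,2]>.014)&(P[...,2]<.06)
    print(n,cv2.minAreaRect(P[m][:,:2].astype(np.float32)))
    if n=="side":
        s=arm.get_obs();L=Ro.from_rotvec(s["orientation"]).inv().apply((P-s["ee_pos"]).reshape(-1,3))
        k=(abs(L[:,0])<.025)&(abs(L[:,1])<.029)&(L[:,2]>-.03)&(L[:,2]<.03); print(k.sum(),np.percentile(L[k],[1,50,99],axis=0).round(4))
E
```

```text
t: 13.97
ee_pos: [0.5477, -0.3922, 0.1112]
orientation: [-3.0, -0.931, 0.001]
wrist_force: [0.3, 0.4, -0.5]
opening: 0.0602
grasp_force: 38.8
t: 14.22
ee_pos: [0.5484, -0.3927, 0.1262]
orientation: [2.999, 0.93, 0.002]
wrist_force: [0.4, 0.4, -0.3]
opening: 0.06
grasp_force: 38.8
t 14.22 tcp [ 0.5484 -0.3927  0.1262] yaw 34.47 q7 -0.52 F [ 0.4  0.4 -0.3] op 0.06 gf 38.8
twist total units [ 3.000e-04  1.000e-04 -2.668e-01] | shift before turn [  7.158 -10.669   0.235] | after turn [9.858 8.239 0.247]
top ((0.5443901419639587, -0.0721522718667984), (0.1882137954235077, 0.06739786267280579), 40.749752044677734)
side ((0.5452333092689514, -0.07112033665180206), (0.1900538206100464, 0.07189349830150604), 40.04608917236328)
131 [[-0.0203 -0.0287 -0.0285]
 [ 0.0155 -0.0037 -0.0194]
 [ 0.022   0.0276  0.0082]]
```

```bash
python3 -m creep '{"dp":[[0,0,0],[0,0,0],[0,0,0],[0,0,0],[0,0,0],[0,0,0],[0,0,0],[0,0,0],[0,0,0],[0,0,0],[0,0,0],[0,0,0]],"twist":[[0,0,-0.0178],[0,0,-0.0178],[0,0,-0.0178],[0,0,-0.0178],[0,0,-0.0178],[0,0,-0.0178],[0,0,-0.0178],[0,0,-0.0178],[0,0,-0.0178],[0,0,-0.0178],[0,0,-0.0178],[0,0,-0.0178]],"fingers":[255,255,255,255,255,255,255,255,255,255,255,255]}' 35;  python3 -m creep '{"dp":[[0,0,0],[0,0,0],[0,0,0],[0.8,0.67,0],[0.9,0.75,0],[0.9,0.75,0],[0.9,0.75,0],[0.9,0.75,0],[0.9,0.75,0],[0.9,0.75,0],[0.9,0.75,0],[0.9,0.75,0]],"twist":[[0,0,-0.0178],[0,0,-0.0178],[0,0,-0.0176],[0,0,0],[0,0,0],[0,0,0],[0,0,0],[0,0,0],[0,0,0],[0,0,0],[0,0,0],[0,0,0]],"fingers":[255,255,255,255,255,255,255,255,255,255,255,255]}' 35; python3 goal.py .545 -.0715 .0805 130.5
```

```text
t: 15.32
ee_pos: [0.5472, -0.3918, 0.1233]
orientation: [-1.762, -2.597, -0.0]
wrist_force: [-0.4, -0.5, -1.0]
opening: 0.06
grasp_force: 38.8
t: 16.32
ee_pos: [0.5437, -0.1306, 0.1238]
orientation: [-1.314, -2.851, 0.0]
wrist_force: [0.1, 1.0, -1.0]
opening: 0.0602
grasp_force: 38.8
t 16.32 tcp [ 0.5437 -0.1306  0.1238] yaw 130.52 q7 0.52 F [ 0.1  1.  -1. ] op 0.0602 gf 38.8
twist total units [-0.0002 -0.0004  0.0001] | shift before turn [1.759 1.577 1.735] | after turn [1.763 1.574 1.733]
```

```bash
python3 -m creep '{"dp":[[0.8,0.7,0],[0.7,0.6,0],[0.2,0.2,0],[0,0,0],[0,0,0]],"twist":[[0,0,0],[0,0,0],[0,0,0],[0,0,0],[0,0,0]],"fingers":[255,255,255,255,255]}' 35; python3 goal.py .545 -.0715 .0105 130.5
```

```text
t: 16.73
ee_pos: [0.5454, -0.0762, 0.1244]
orientation: [-1.314, -2.852, 0.002]
wrist_force: [-0.6, -0.2, -1.6]
opening: 0.0601
grasp_force: 38.8
t 16.73 tcp [ 0.5454 -0.0762  0.1244] yaw 130.53 q7 0.41 F [-0.6 -0.2 -1.6] op 0.0601 gf 38.8
twist total units [-0.0002 -0.0001  0.0001] | shift before turn [0.148 0.117 4.558] | after turn [0.152 0.11  4.558]
```

```bash
python3 -m creep '{"dp":[[0.15,0.11,0],[0,0,0.5],[0,0,0.7],[0,0,0.7],[0,0,0.7],[0,0,0.6],[0,0,0.4],[0,0,0.3],[0,0,0.2],[0,0,0.2],[0,0,0.1],[0,0,0]],"twist":[[0,0,0],[0,0,0],[0,0,0],[0,0,0],[0,0,0],[0,0,0],[0,0,0],[0,0,0],[0,0,0],[0,0,0],[0,0,0],[0,0,0]],"fingers":[255,255,255,255,255,255,255,255,255,255,255,255]}' 35; python3 goal.py .545 -.0715 .0105 130.5
```

```text
t: 17.73
ee_pos: [0.5456, -0.0708, 0.0152]
orientation: [1.315, 2.853, -0.0]
wrist_force: [-0.1, -0.1, -1.2]
opening: 0.0602
grasp_force: 38.8
t 17.73 tcp [ 0.5456 -0.0708  0.0152] yaw 130.52 q7 0.29 F [-0.1 -0.1 -1.2] op 0.0602 gf 38.8
twist total units [-0.      0.      0.0001] | shift before turn [-0.004 -0.035  0.186] | after turn [-0.005 -0.035  0.186]
```

```bash
python3 -m creep '{"dp":[[0,0,0.06],[0,0,0.06],[0,0,0.05],[0,0,0],[0,0,0]],"twist":[[0,0,0],[0,0,0],[0,0,0],[0,0,0],[0,0,0]],"fingers":[255,255,255,255,255]}' 35; python3 goal.py .545 -.0715 .0105 130.5
```

```text
t: 18.15
ee_pos: [0.5462, -0.0708, 0.0136]
orientation: [1.314, 2.851, -0.002]
wrist_force: [-7.6, 0.4, 22.3]
opening: 0.0602
grasp_force: 41.5
t 18.15 tcp [ 0.5462 -0.0708  0.0136] yaw 130.52 q7 0.28 F [-7.6  0.4 22.3] op 0.0602 gf 41.5
twist total units [-0.      0.0004  0.0001] | shift before turn [ 0.011 -0.053  0.124] | after turn [ 0.011 -0.053  0.124]
```

```bash
python3 -m creep '{"dp":[[0,0,-0.08],[0,0,0],[0,0,0],[0,0,0],[0,0,0],[0,0,0],[0,0,-0.3],[0,0,-0.5],[0,0,-1],[0,0,-1],[0,0,-1],[0,0,-1]],"twist":[[0,0,0],[0,0,0],[0,0,0],[0,0,0],[0,0,0],[0,0,0],[0,0,0],[0,0,0],[0,0,0],[0,0,0],[0,0,0],[0,0,0]],"fingers":[255,255,40,40,40,40,40,40,40,40,40,40]}' 35; python3 -m creep '{"dp":[[0,0,-1],[-0.7,1,0],[-0.7,1,0],[-0.7,1,0],[-0.7,1,0],[-0.7,1,0],[-0.7,1,0],[0,0,0]],"twist":[[0,0,0],[0,0,0],[0,0,0],[0,0,0],[0,0,0],[0,0,0],[0,0,0],[0,0,0]],"fingers":[0,0,0,0,0,0,0,0]}' 40; python3 goal.py .519 .2505 .14 90
python3 - <<'E'
from h import *
c=np.array([.545,-.0715]);a=np.radians(40.5);B=np.array([[np.cos(a),np.sin(a)],[-np.sin(a),np.cos(a)]])
for n in("top","side"):
    im,d=eyes.camera(n);P=pts(n,d);L=(P[...,:2]-c)@B.T
    m=(abs(L[...,0])<.12)&(abs(L[...,1])<.06)&(P[...,2]>.014)&(P[...,2]<.06)
    print(n,'tray',cv2.minAreaRect(P[m][:,:2].astype(np.float32)))
    k=(abs(L[...,0])<.055)&(abs(L[...,1])<.025)&(P[...,2]>.030)&(P[...,2]<.06)
    print('blk',k.sum(),cv2.minAreaRect(L[k].astype(np.float32)),np.percentile(P[k][:,2],[5,50,95]).round(4))
    m=(P[...,0]>.43)&(P[...,0]<.62)&(P[...,1]>.13)&(P[...,1]<.37)&(P[...,2]>.025)&(P[...,2]<.085)
    print('upper',cv2.minAreaRect(P[m][:,:2].astype(np.float32)))
    if n=="top": cv2.imwrite("pics/t3.png",cv2.resize(im[190:290,120:360,::-1],None,fx=3,fy=3,interpolation=2))
E
```

```text
t: 19.15
ee_pos: [0.5456, -0.0705, 0.1354]
orientation: [1.314, 2.853, 0.001]
wrist_force: [-0.3, -1.4, 0.5]
opening: 0.0718
grasp_force: 0.0
t: 19.82
ee_pos: [0.7321, -0.0516, 0.159]
orientation: [1.313, 2.851, 0.006]
wrist_force: [-1.2, 0.2, 0.2]
opening: 0.0851
grasp_force: 0.0
t 19.82 tcp [ 0.7321 -0.0516  0.159 ] yaw 130.56 q7 0.41 F [-1.2  0.2  0.2] op 0.0851 gf 0.0
twist total units [ 0.0007 -0.0002  0.1127] | shift before turn [14.726  1.377  0.757] | after turn [12.085 -8.526  0.759]
top tray ((0.545025110244751, -0.07145530730485916), (0.18727657198905945, 0.06727202236652374), 40.62796401977539)
blk 305 ((-0.0005591381341218948, -0.0007553957402706146), (0.041813626885414124, 0.06071778014302254), 89.81739044189453) [0.0314 0.0353 0.0393]
upper ((0.5155620574951172, 0.2507321536540985), (0.06826958805322647, 0.190744087100029), 0.10106615722179413)
side tray ((0.5457712411880493, -0.0721585601568222), (0.19156432151794434, 0.071853868663311), 40.71213912963867)
blk 189 ((0.001704573631286621, -0.0004855319857597351), (0.043667472898960114, 0.06291402876377106), 85.95186614990234) [0.0316 0.0362 0.0394]
upper ((0.51865154504776, 0.25096991658210754), (0.19239415228366852, 0.06816612184047699), 89.65129089355469)
```

View pics/t3.png

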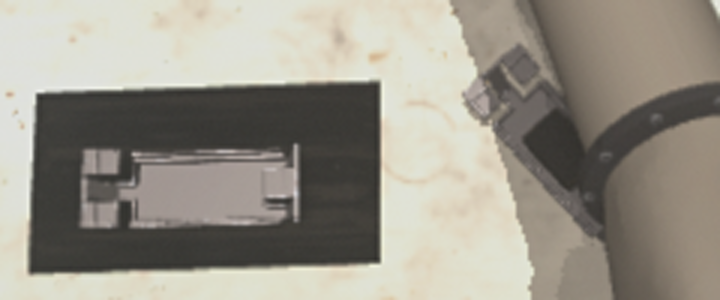

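Block lies flat and centred; the upper tray is parked with its twin end to the left (row ~190, col 100 of the crop). Going back for the upper tray.

```bash
python3 -m creep '{"dp":[[0,0,0],[0,0,0],[0,0,0],[0,0,0],[0,0,0],[0,0,0],[0,0,0],[0.5,-0.35,0],[0.93,-0.66,0],[0.93,-0.66,0],[0.93,-0.66,0],[0.93,-0.66,0]],"twist":[[0,0,0.0161],[0,0,0.0161],[0,0,0.0161],[0,0,0.0161],[0,0,0.0161],[0,0,0.0161],[0,0,0.0161],[0,0,0],[0,0,0],[0,0,0],[0,0,0],[0,0,0]],"fingers":[0,0,0,0,0,0,0,0,0,0,0,0]}' 40;  python3 -m creep '{"dp":[[0.93,-0.66,0],[0.93,-0.66,0],[0.93,-0.66,0],[0.93,-0.66,0],[0.93,-0.66,0],[0.93,-0.66,0],[0.93,-0.66,0],[0.93,-0.66,0],[0.4,-0.2,0],[0,0,0],[0,0,0]],"twist":[[0,0,0],[0,0,0],[0,0,0],[0,0,0],[0,0,0],[0,0,0],[0,0,0],[0,0,0],[0,0,0],[0,0,0],[0,0,0]],"fingers":[0,0,0,0,0,0,0,0,0,0,0]}' 40; python3 goal.py .5185 .2508 .024 90
```

```text
t: 20.92
ee_pos: [0.651, 0.0528, 0.159]
orientation: [2.223, 2.22, -0.0]
wrist_force: [1.0, 0.1, 0.2]
opening: 0.0858
grasp_force: 0.0
t: 21.83
ee_pos: [0.5162, 0.2477, 0.1586]
orientation: [2.221, 2.22, -0.0]
wrist_force: [-0.4, 0.6, -0.6]
opening: 0.0852
grasp_force: 0.0
t 21.83 tcp [0.5162 0.2477 0.1586] yaw 89.99 q7 -0.8 F [-0.4  0.6 -0.6] op 0.0852 gf 0.0
twist total units [ 0.0001  0.0001 -0.    ] | shift before turn [0.127 0.086 5.385] | after turn [0.123 0.09  5.385]
```

```bash
python3 -m creep '{"dp":[[0.12,0.09,0],[0,0,0.9],[0,0,0.9],[0,0,0.9],[0,0,0.9],[0,0,0.8],[0,0,0.6],[0,0,0.4],[0,0,0.2],[0,0,0],[0,0,0]],"twist":[[0,0,0],[0,0,0],[0,0,0],[0,0,0],[0,0,0],[0,0,0],[0,0,0],[0,0,0],[0,0,0],[0,0,0],[0,0,0]],"fingers":[0,0,0,0,0,0,0,0,0,0,0]}' 40; python3 goal.py .5185 .2508 .019 90
```

```text
t: 22.75
ee_pos: [0.5193, 0.2513, 0.0185]
orientation: [2.223, 2.219, 0.001]
wrist_force: [0.8, -0.5, -0.1]
opening: 0.0851
grasp_force: 0.0
t 22.75 tcp [0.5193 0.2513 0.0185] yaw 89.9 q7 -0.92 F [ 0.8 -0.5 -0.1] op 0.0851 gf 0.0
twist total units [ 0.0001 -0.     -0.0003] | shift before turn [-0.019 -0.031 -0.021] | after turn [-0.018 -0.031 -0.021]
```

```bash
python3 -m creep '{"dp":[[0,0,0],[0,0,0],[0,0,0],[0,0,0],[0,0,0],[0,0,0]],"twist":[[0,0,0],[0,0,0],[0,0,0],[0,0,0],[0,0,0],[0,0,0]],"fingers":[255,255,255,255,255,255]}' 40; python3 goal.py .5185 .2508 .019 90
```

```text
t: 23.25
ee_pos: [0.5193, 0.2518, 0.0193]
orientation: [2.222, 2.22, 0.003]
wrist_force: [-0.9, -0.5, 6.2]
opening: 0.065
grasp_force: 44.8
t 23.25 tcp [0.5193 0.2518 0.0193] yaw 89.94 q7 -0.92 F [-0.9 -0.5  6.2] op 0.065 gf 44.8
twist total units [ 0.0003 -0.0001 -0.0002] | shift before turn [-0.041 -0.032  0.014] | after turn [-0.041 -0.032  0.014]
```

```bash
python3 -m creep '{"dp":[[0,0,-0.3],[0,0,-0.6],[0,0,-0.8],[0,0,-0.9],[0,0,-0.9],[0,0,-0.9],[0,0,-0.4],[0,0,0],[0,0,0],[0,0,0],[0,0,0],[0,0,0]],"twist":[[0,0,0],[0,0,0],[0,0,0],[0,0,0],[0,0,0],[0,0,0],[0,0,0],[0,0,-0.01726],[0,0,-0.01726],[0,0,-0.01726],[0,0,-0.01726],[0,0,-0.01726]],"fingers":[255,255,255,255,255,255,255,255,255,255,255,255]}' 40; python3 -m creep '{"dp":[[0,0,0],[0,0,0],[0,0,0],[0,0,0],[0,0,0],[0,0,0],[0,0,0],[0,0,0],[0,0,0],[0,0,0],[0,0,0],[0,0,0]],"twist":[[0,0,-0.01726],[0,0,-0.01726],[0,0,-0.01726],[0,0,-0.01726],[0,0,-0.01726],[0,0,-0.01726],[0,0,-0.01726],[0,0,-0.01726],[0,0,-0.01726],[0,0,-0.01726],[0,0,-0.01726],[0,0,-0.01726]],"fingers":[255,255,255,255,255,255,255,255,255,255,255,255]}' 40; python3 goal.py .545 -.0715 .14 220.6
```

```text
t: 24.25
ee_pos: [0.5181, 0.2512, 0.1377]
orientation: [-1.539, -2.739, 0.001]
wrist_force: [-1.2, 0.6, -2.5]
opening: 0.0648
grasp_force: 45.9
t: 25.25
ee_pos: [0.5182, 0.251, 0.1376]
orientation: [0.434, -3.111, 0.001]
wrist_force: [0.8, 0.8, -1.8]
opening: 0.0646
grasp_force: 45.9
t 25.25 tcp [0.5182 0.251  0.1376] yaw -164.12 q7 0.81 F [ 0.8  0.8 -1.8] op 0.0646 gf 45.9
twist total units [-0.0001 -0.0001 -0.0687] | shift before turn [  2.501 -12.702  -0.087] | after turn [  7.583 -10.492  -0.096]
```

```bash
python3 -m creep '{"dp":[[0,0,0],[0,0,0],[0,0,0],[0,0,0],[0.4,-0.55,0],[0.69,-0.95,0],[0.69,-0.95,0],[0.69,-0.95,0],[0.69,-0.95,0],[0.69,-0.95,0],[0.69,-0.95,0],[0.69,-0.95,0]],"twist":[[0,0,-0.0172],[0,0,-0.0172],[0,0,-0.0172],[0,0,-0.0171],[0,0,0],[0,0,0],[0,0,0],[0,0,0],[0,0,0],[0,0,0],[0,0,0],[0,0,0]],"fingers":[255,255,255,255,255,255,255,255,255,255,255,255]}' 40; python3 -m creep '{"dp":[[0.69,-0.95,0],[0.69,-0.95,0],[0.69,-0.95,0],[0.3,-0.4,0],[0,0,0],[0,0,0],[0,0,0]],"twist":[[0,0,0],[0,0,0],[0,0,0],[0,0,0],[0,0,0],[0,0,0],[0,0,0]],"fingers":[255,255,255,255,255,255,255]}' 40
python3 goal.py .545 -.0715 .1 220.6
python3 - <<'E'
from h import *
for n in("top","side"):
    im,d=eyes.camera(n);P=pts(n,d);s=arm.get_obs();Rm=Ro.from_rotvec(s["orientation"])
    L=Rm.inv().apply((P-s["ee_pos"]).reshape(-1,3)).reshape(P.shape)
    m=(abs(L[...,0])<.12)&(abs(L[...,1])<.05)&(L[...,2]<.013)&(L[...,2]>-.045)&~((abs(L[...,0])<.03)&(abs(L[...,1])>.0)&(L[...,2]<-.015))
    r=cv2.minAreaRect(L[m][:,:2].astype(np.float32)); print(n,'upper in tool xy',m.sum(),r)
    k=m&(L[...,2]<-.03);print(' x ends',np.percentile(L[k][:,0],[1,99]).round(4),'z bars +x/-x',np.percentile(L[k&(L[...,0]>.05)][:,2],2).round(4) if (k&(L[...,0]>.05)).any() else 0,np.percentile(L[k&(L[...,0]<-.05)][:,2],2).round(4) if (k&(L[...,0]<-.05)).any() else 0)
    q=(abs(P[...,0]-.545)<.11)&(abs(P[...,1]+.0715)<.11)&(P[...,2]>.014)&(P[...,2]<.06)
    print(' lower',q.sum(),cv2.minAreaRect(P[q][:,:2].astype(np.float32)))
    if n=="side": cv2.imwrite("pics/s4.png",cv2.resize(im[120:260,240:420,::-1],None,fx=4,fy=4,interpolation=2))
E
```

```text
t: 26.25
ee_pos: [0.5348, 0.0279, 0.1377]
orientation: [1.082, -2.948, 0.0]
wrist_force: [-0.0, 0.2, -2.6]
opening: 0.065
grasp_force: 45.9
t: 26.83
ee_pos: [0.5424, -0.0691, 0.1381]
orientation: [-1.085, 2.948, 0.001]
wrist_force: [0.1, 0.9, -2.1]
opening: 0.0651
grasp_force: 45.9
t 26.83 tcp [ 0.5424 -0.0691  0.1381] yaw -139.6 q7 1.75 F [ 0.1  0.9 -2.1] op 0.0651 gf 45.9
twist total units [ 0.0001  0.0001 -0.0005] | shift before turn [-0.015 -0.141  1.524] | after turn [-0.015 -0.14   1.524]
top upper in tool xy 46 ((-0.04034094884991646, 0.02991473115980625), (0.10680020600557327, 0.009650028310716152), 0.7446815371513367)
 x ends [-0.0936 -0.086 ] z bars +x/-x 0 -0.0424
 lower 42 ((0.5440256595611572, -0.031248971819877625), (0.1341821849346161, 0.004407588392496109), 41.23952865600586)
side upper in tool xy 798 ((-0.0012367665767669678, 0.0010400749742984772), (0.07724884897470474, 0.18942952156066895), 89.51322937011719)
 x ends [-0.0958  0.0925] z bars +x/-x -0.042 -0.0424
 lower 717 ((0.5460392832756042, -0.0716848373413086), (0.18941299617290497, 0.07322824001312256), 41.51119613647461)
```

View pics/s4.png

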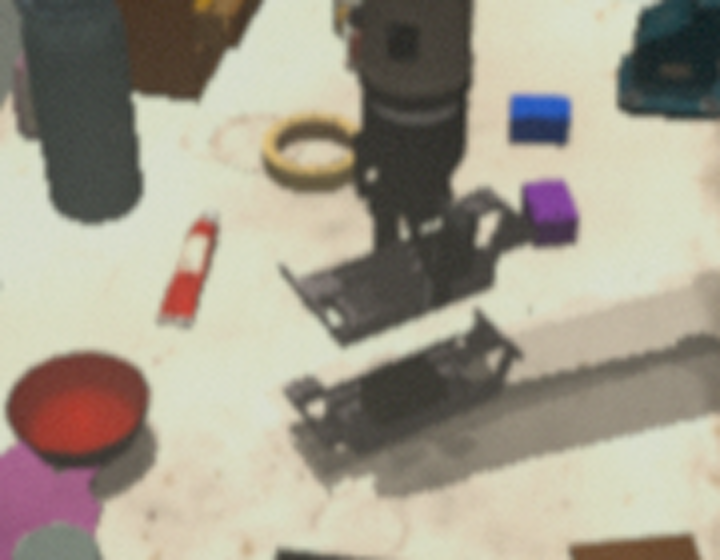

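Upper tray is turned (single lug now over the lower's twin end), level; block visible in the lower tray. Descending to just above the stops.

```bash
python3 goal.py .5447 -.0725 .058 220.6 | tail -1; python3 -m creep '{"dp":[[0.08,-0.13,0],[0,0,0.5],[0,0,0.7],[0,0,0.7],[0,0,0.6],[0,0,0.3],[0,0,0.2],[0,0,0.1],[0,0,0],[0,0,0]],"twist":[[0,0,-0.0005],[0,0,0],[0,0,0],[0,0,0],[0,0,0],[0,0,0],[0,0,0],[0,0,0],[0,0,0],[0,0,0]],"fingers":[255,255,255,255,255,255,255,255,255,255]}' 40; python3 goal.py .5447 -.0725 .05 220.6
cat > rel.py <<'E'
from h import *
im,d=eyes.camera("side");P=pts("side",d)
a=np.radians(40.6);B=np.array([[np.cos(a),np.sin(a)],[-np.sin(a),np.cos(a)]]);L=(P[...,:2]-[.5457,-.0717])@B.T
Z=P[...,2]
import sys; zs=float(sys.argv[1])  # bar top of upper
for nm,lo,hi in(("upper bars",zs-.012,zs+.006),("lower bars",.036,.0505)):
    for sg in(1,-1):
        k=(abs(L[...,0]*sg-.094)<.012)&(abs(L[...,1])<.045)&(Z>lo)&(Z<hi)
        if k.sum()>5: print(nm,sg,k.sum(),'outer x',np.percentile(L[k][:,0]*sg,96).round(4),'y lo/hi',np.percentile(L[k][:,1],[3,97]).round(4),'z top',np.percentile(Z[k],95).round(4))
cv2.imwrite(sys.argv[2],cv2.resize(im[150:250,270:400,::-1],None,fx=5,fy=5,interpolation=2))
E
python3 rel.py .1 pics/s5.png
```

```text
twist total units [ 0.0001  0.0001 -0.0004] | shift before turn [ 0.033 -0.17   3.208] | after turn [ 0.032 -0.169  3.208]
t: 27.77
ee_pos: [0.5438, -0.0742, 0.0611]
orientation: [-1.087, 2.947, -0.0]
wrist_force: [0.7, 0.2, -3.1]
opening: 0.0652
grasp_force: 45.8
t 27.77 tcp [ 0.5438 -0.0742  0.0611] yaw -139.5 q7 1.67 F [ 0.7  0.2 -3.1] op 0.0652 gf 45.8
twist total units [-0.0001  0.0001 -0.0003] | shift before turn [-0.072  0.029  0.443] | after turn [-0.072  0.029  0.443]
upper bars 1 52 outer x 0.0923 y lo/hi [-0.0302  0.0304] z top 0.1037
upper bars -1 76 outer x 0.0953 y lo/hi [-0.0327  0.0337] z top 0.1034
lower bars 1 66 outer x 0.0945 y lo/hi [-0.0287  0.0334] z top 0.0491
lower bars -1 42 outer x 0.0947 y lo/hi [-0.0213  0.0321] z top 0.0494
```

```bash
python3 -m creep '{"dp":[[-0.065,0.03,0],[0,0,0.1],[0,0,0.1],[0,0,0.08],[0,0,0],[0,0,0]],"twist":[[0,0,-0.0003],[0,0,0],[0,0,0],[0,0,0],[0,0,0],[0,0,0]],"fingers":[255,255,255,255,255,255]}' 40; python3 goal.py .5447 -.0725 .05 220.6; python3 rel.py .095 pics/s6.png
```

```text
t: 28.32
ee_pos: [0.5439, -0.0727, 0.0534]
orientation: [1.09, -2.946, -0.0]
wrist_force: [0.2, 1.0, -2.5]
opening: 0.0647
grasp_force: 45.9
t 28.32 tcp [ 0.5439 -0.0727  0.0534] yaw -139.4 q7 1.66 F [ 0.2  1.  -2.5] op 0.0647 gf 45.9
twist total units [ 0. -0.  0.] | shift before turn [-0.031 -0.014  0.135] | after turn [-0.031 -0.014  0.135]
upper bars 1 54 outer x 0.093 y lo/hi [-0.0281  0.0318] z top 0.0955
upper bars -1 78 outer x 0.0958 y lo/hi [-0.0319  0.0332] z top 0.0956
lower bars 1 70 outer x 0.0951 y lo/hi [-0.0317  0.0338] z top 0.0498
lower bars -1 39 outer x 0.0935 y lo/hi [-0.0296  0.033 ] z top 0.049
```

```bash
python3 -m creep '{"dp":[[-0.05,0,0],[0,0,0.05],[0,0,0.05],[0,0,0],[0,0,0]],"twist":[[0,0,0],[0,0,0],[0,0,0],[0,0,0],[0,0,0]],"fingers":[255,255,255,255,255]}' 40; python3 goal.py .5447 -.0725 .05 220.6
```

```text
t: 28.78
ee_pos: [0.5449, -0.0719, 0.0509]
orientation: [1.09, -2.946, -0.0]
wrist_force: [0.1, -1.0, -2.8]
opening: 0.0648
grasp_force: 45.9
t 28.78 tcp [ 0.5449 -0.0719  0.0509] yaw -139.4 q7 1.65 F [ 0.1 -1.  -2.8] op 0.0648 gf 45.9
twist total units [ 0. -0.  0.] | shift before turn [ 0.021 -0.013  0.037] | after turn [ 0.021 -0.013  0.037]
```

```bash
python3 -m creep '{"dp":[[0,0,0.03],[0,0,0.03],[0,0,0],[0,0,0]],"twist":[[0,0,0],[0,0,0],[0,0,0],[0,0,0]],"fingers":[255,255,255,255]}' 40; python3 goal.py .5447 -.0725 .05 220.6
```

```text
t: 29.12
ee_pos: [0.545, -0.072, 0.0495]
orientation: [1.09, -2.946, -0.0]
wrist_force: [-0.4, 0.0, -2.0]
opening: 0.065
grasp_force: 45.9
t 29.12 tcp [ 0.545  -0.072   0.0495] yaw -139.4 q7 1.65 F [-0.4  0.  -2. ] op 0.065 gf 45.9
twist total units [ 0. -0. -0.] | shift before turn [ 0.022 -0.01  -0.019] | after turn [ 0.022 -0.01  -0.019]
```

```bash
python3 -m creep '{"dp":[[0,0,0.03],[0,0,0],[0,0,0]],"twist":[[0,0,0],[0,0,0],[0,0,0]],"fingers":[255,255,255]}' 40; python3 goal.py .5447 -.0725 .0495 220.6; python3 rel.py .09 pics/s7.png
```

```text
t: 29.37
ee_pos: [0.545, -0.0719, 0.0494]
orientation: [1.09, -2.946, 0.001]
wrist_force: [-2.7, -0.4, 5.8]
opening: 0.0647
grasp_force: 46.8
t 29.37 tcp [ 0.545  -0.0719  0.0494] yaw -139.4 q7 1.65 F [-2.7 -0.4  5.8] op 0.0647 gf 46.8
twist total units [-0.0001 -0.0001  0.    ] | shift before turn [ 0.025 -0.009 -0.005] | after turn [ 0.025 -0.009 -0.005]
upper bars 1 59 outer x 0.0949 y lo/hi [-0.0317  0.0313] z top 0.0923
upper bars -1 61 outer x 0.0931 y lo/hi [-0.0312  0.033 ] z top 0.0919
lower bars 1 64 outer x 0.0953 y lo/hi [-0.0301  0.0338] z top 0.0493
lower bars -1 40 outer x 0.0937 y lo/hi [-0.0285  0.0342] z top 0.0482
```

Seated: upper minus lower bar height reads 43 mm, and they are centred to about 1 mm. Releasing and rising.

```bash
python3 -m creep '{"dp":[[0,0,-0.02],[0,0,0],[0,0,0],[0,0,0],[0,0,0],[0,0,0],[0,0,-0.4],[0,0,-0.8],[0,0,-1],[0,0,-1],[0,0,-1],[0,0,0]],"twist":[[0,0,0],[0,0,0],[0,0,0],[0,0,0],[0,0,0],[0,0,0],[0,0,0],[0,0,0],[0,0,0],[0,0,0],[0,0,0],[0,0,0]],"fingers":[255,0,0,0,0,0,0,0,0,0,0,0]}' 40; python3 -m creep '{"dp":[[0,0,0],[0,0,0],[0,0,0],[0,0,0]],"twist":[[0,0,0],[0,0,0],[0,0,0],[0,0,0]],"fingers":[0,0,0,0]}' 40; python3 rel.py .09 pics/s8.png
```

```text
t: 30.42
ee_pos: [0.5479, -0.0711, 0.1596]
orientation: [-1.088, 2.94, -0.005]
wrist_force: [1.5, -0.3, -0.7]
opening: 0.0852
grasp_force: 0.0
t: 30.75
ee_pos: [0.5442, -0.072, 0.1533]
orientation: [1.09, -2.945, -0.001]
wrist_force: [0.5, 0.1, -0.2]
opening: 0.0858
grasp_force: 0.0
upper bars 1 59 outer x 0.0949 y lo/hi [-0.0325  0.0331] z top 0.0905
upper bars -1 64 outer x 0.0924 y lo/hi [-0.0319  0.0327] z top 0.0923
lower bars 1 71 outer x 0.0947 y lo/hi [-0.0307  0.0332] z top 0.0494
lower bars -1 37 outer x 0.0946 y lo/hi [-0.0295  0.0331] z top 0.0498
```

View pics/s8.png

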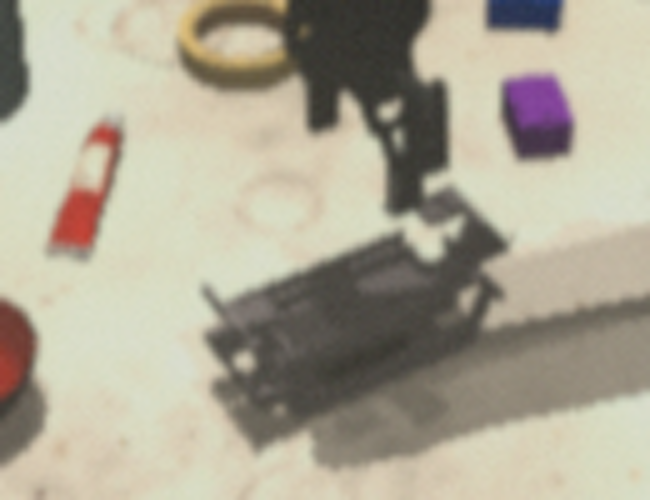

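The tray sits on the lugs, fingers clear. I'll average a few frames to check it's level before handing in.

```bash
for i in 1 2 3 4 5; do python3 rel.py .09 pics/s9.png | awk '{print $1,$3,$NF,$7}' | tr '\n' ';'; echo; done
```

```text
upper 1 0.0915 0.0949;upper -1 0.0918 0.0939;lower 1 0.0499 0.095;lower -1 0.0486 0.0936;
upper 1 0.0917 0.0948;upper -1 0.0916 0.0931;lower 1 0.0494 0.0952;lower -1 0.0492 0.095;
upper 1 0.0925 0.0954;upper -1 0.0924 0.0932;lower 1 0.0491 0.0949;lower -1 0.0491 0.0931;
upper 1 0.0915 0.0949;upper -1 0.0917 0.0937;lower 1 0.0497 0.0952;lower -1 0.0497 0.0936;
upper 1 0.092 0.0949;upper -1 0.0918 0.0936;lower 1 0.0494 0.095;lower -1 0.0502 0.0947;
```

Level, 42.4 mm up, centred.

```bash
python3 -c "
from rig import arm; print(arm.hand_in())"
```

```text
the job is handed in; nothing more can be done
None
```

The job is handed in, result not reported back: the block lies flat in the lower tray, and the upper tray sits on the lugs turned end for end, level, about 42.4 mm up and centred to about 1 mm by the side camera.

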